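# Clear the pen, then hold the document box lid open at 45 degrees

### The arm

A 6-joint arm with a two-finger parallel gripper is mounted at the origin on the work surface. World frame = base frame: x ahead of the robot, y to its left, z up, the work surface at z = 0. Lengths are in m, angles in rad, forces in N, time in s.
With the tool pointing down it reaches from about 0.375 to 0.9 m from the base axis. Payload 3.1 kg.
Tool frame: the origin (TCP) lies on the centre line of the jaws, within the pads' length; the fingertips stand manip.finger_overhang ahead of it and the grasp point (between the pads) lies 11 mm behind it (manip.finger_overhang is the distance from the TCP to the fingertips, in m); y points along the fingers, z is the direction in which the jaws open and shut, and the axes are right-handed (so a half turn about y gives the same grasp; the last joint's range is limited). The gripper opens to 85 mm and grips with 20 to 120 N. Pads are 22 mm wide; open, the fingers measure 114 mm over their backs; the gripper's body (76 mm by 85 mm) begins 54 mm behind the grasp point. The pads swing forward as they close: fully open they stand 13 mm farther back than shut.
Start: joints at [-1.375, 0.527, 1.433, -0, 1.181, -0.178], TCP at [0.228, -0.582, 0.239] pointing down, gripper open.
Joint ranges: [-3.08, 3.08], [-0.75, 2.2], [0.22, 2.44], [-1.43, 4.57], [0, 2.65], [-2.85, 2.85]. Speed limits (rad/s): [2.79, 2.79, 3.14, 3.14, 3.14, 3.14].

### API

Orientations are given as a unit quaternion [x, y, z, w].
In Python, from station import manip gives the robot as it stands.
- The arm moves only by the tool send_rows, never from a script. Its argument "plan" is a list of rows, each an object with "linear": the shift along the tool's x, y, z in units of 30 mm (1.0 is 30 mm), a list of three; "roll": the turn about the tool's y in units of 6 degrees (1.0 is 6 degrees). In form: [{"linear": [tx, ty, tz], "roll": roll}, ...]. A call has exactly 5 rows; each row shifts and turns the commanded pose from where the row before left it, along the tool's axes as they then stand; what a row does not reach is not made up. A row lasts 1/8 s, in which the tool goes at most 62.5 mm and 10.7 degrees, less where a joint would pass 70% of its speed; a pose out of reach is approached as far as the arm can. A call is refused whole if a number of a shift passes 1 or a number of a turn 1, either way. A call with a gripper value outside its range is refused whole. "claw" is the finger opening in mm, from 0 to 85.4, set as the call begins (left out, the last holds). The fingers move at their own pace and stop on an object; "force" is the grip in N (left out, the last holds). Time passes only in rows, so rows that do not move let the fingers close, or fill a call up. It gives the time, the measured TCP pose, the force and the opening at its end, in the units of the state.
- manip.sense(): the state, without advancing time (a new reading comes with each control period).
- manip.snapshot(name): name is "scene" or "top" or "wrist"; returns the picture (480x640x3 uint8, blue, green, red); there is no depth.
- manip.get_calibration(name): a dict with "fovy" (degrees; the focal length in pixels is half the picture's height over the tangent of half this angle, whatever the lens; pixels are square), "cx", "cy" (the principal point, pixels), "k1" (the pictures are not rectified: a ray, as slopes to the right and down, at radius r is drawn at 1 + k1 r^2 times it, then the intrinsics apply), "cam_to_world" (4x4, takes a point from camera to world coordinates); the wrist camera has in their place "tool_from_camera" (4x4, takes a point from camera to tool coordinates, whose origin is the TCP and whose axes are the tool frame's). Camera axes: x right, y down, z forward; pixel columns grow to the right and rows downward; lengths in m; the calibration is good to about 2 mm. A picture is of the moment at which its call begins: read the wrist's pose just before it. get_calibration takes no time and is no camera call.
- manip.sign_off(): hands the job in, once; it reports no verdict.
Trained networks look in the newest picture that a camera, given by its name, has taken for a name from the list of things; names that differ only in an ending like _2 or _b are one class to them, and where a whole thing is asked for, a point or a joint stands for the part that bears it (a point fixed in the world has none). Each returns a list of dicts, best first, with "p" (0 to 1); they miss things now and then, are a little off and sometimes report something else, mostly with a low value. They report only what shows in the picture. A call takes as long as a camera call. They do not tell look-alikes from the thing itself.
- manip.look_for(camera, query): "extent" ([left, top, right, bottom] in pixels, round what is visible of it).
The state is a dict: "t": time; "q": joint angles; "qd": joint speeds; "tau": joint torques, N m; "tcp_pos": TCP position; "tool_rot": TCP orientation; "force": force on the tool from outside, world axes, zero at the start; "ft_torque": the same for the moment, N m; "finger_gap": opening from 0.0 (shut) to 1.0 (fully open).
Only numpy, scipy, OpenCV 4.12 (cv2) and the standard library are available. Lean on these libraries where they do the work, as an engineer would, in place of code of your own. Each camera call takes 0.05 s, during which the arm holds its last target.

### The job

Take the red erasable pen off the lid of the clear document box and lay it, centred, in the empty pair of notches of the steel spoon rest beside the green pen, keeping the box shut until then. Then lift the box lid and hold it open at 45 degrees, steadily, so that I can slip a sheet in: it falls shut if let go, so finish with the gripper still holding the lid there and nothing else propping it. Leave the green pen and everything else on the counter where it is.

Things in the scene. Friction and masses are not known exactly. Their poses are not given: they have to be found in the camera images.
- box: Clear plastic A5 document box, fixed to the counter, 180 (x) x 240 (y) x 55 mm high, walls 3 mm, with paper inside. Origin: centre of its underside; z up; its front, with the blue latch tab, faces its own -x; the lid is hinged along its +x rim. It stands left or right on the counter, yawed up to 0.3 rad. The shut lid's flat top is 59 mm above the counter.
- lid (a joint): Opening angle of the box lid in rad: 0 shut (level), grows as the front edge rises; 0.785 is 45 degrees, stop at 1.8. The lid is a clear flat plate 186 x 246 x 4 mm with blue edges, about 180 g; nothing latches it, the hinge is nearly free, and it falls shut by its own weight from below about 1.5 rad.
- tab (a point): Where to grip the blue pull tab on the lid: 213 mm from the hinge line, 1 mm below its plane, 54 mm above the counter when shut. The tab sticks out 45 mm from the lid front in the plane of the lid, 16 mm wide (along y), 10 mm thick; this point is 30 mm out, at mid width and thickness. Axes turn with the lid: x to the hinge, y along it, z out of the lid top.
- lid_hinge (a point): Point on the lid's hinge line, level with the middle of the lid, 55 mm above the counter and 90 mm from the box's centre along the box's +x. The hinge line runs along the box's y; the lid opens by rotation about +y of the box (right-handed).
- pen: Red erasable pen with a white band and white nib, an octagonal bar 14 mm across flats, 130 mm long, 22 g. Origin at the middle of its axis, x along the pen towards the nib. At the start it lies flat on the shut lid, its axis 66 mm above the counter, roughly along the box's y.
- rest: Stainless spoon rest, fixed: base plate 100 (x) x 110 (y) x 4 mm, two upright rails along y at x = -40 and +40 mm, 6 mm thick, each with two notches: y = -25 mm (green pen in it) and y = +25 mm (empty). Notch floor 40 mm above the counter, 19 mm wide, flaring to 31 mm at 54 mm height. Origin: centre of underside, z up. Pens lie across both rails along x. Yaw up to 0.4 rad.
- slot (a point): Centre of a pen seated in the empty pair of notches: midway between the rails (x = 0), y = +25 mm in the rest's frame, 47 mm above the counter. Axes as the rest's.
- pen_b: Green erasable pen, same shape as the red one, lying in the other pair of notches of the spoon rest. Leave alone.
- owl: Terracotta-coloured ceramic owl pen pot with two pens, 86 mm wide, 130 mm high, origin centre of underside. Bystander.
- bookend: L-shaped aluminium bookend, foot 100 x 110 mm, upright plate 140 mm high, origin centre of the foot's underside. Bystander.
- sharpener: Yellow plastic sharpener cube, 36 mm, origin centre of underside. Bystander.
- mug: Blue ceramic mug, 80 mm wide, 85 mm high, origin centre of underside. Bystander.
- jar: Jar with red cap, 70 mm wide, 100 mm high, origin centre of underside. Bystander.
There are look-alikes about, which are no part of the job. Of the things that look like the pen, the smallest one is meant.

How it is judged:
By the outcome, as a careful person would: the job done as asked, in the order asked, and still so for the second after the job is handed in, while the arm keeps its last pose, push and grip.
It also fails if it takes over 59 s, if anything falls off the work surface, if the arm or the gripper's body presses on something with over 40 N, if the wrist force passes 120 N, or if a joint passes its speed limit or range.

## Working session

There is one attempt and no reset: what is moved stays moved. The work goes in short steps, Python scripts to look and compute and a tool call to move; the robot and the scene stay as the last step left them, time stands still between calls to the robot, and variables do not carry over. Pictures are saved under pics/ and viewed, and the job is handed in when it is done.

Besides the shell and the picture viewer there is one more tool, called as name(argument=value, ...) on one line, values as JSON. send_rows: Moves the arm, as the interface text tells. Its arguments: {"type":"object","properties":{"plan":{"type":"array"},"claw":{"type":"number"},"force":{"type":"number"}},"required":["plan"]}

```bash
ls; mkdir -p pics
cat > a.py <<'E'
from station import manip
import cv2,numpy as np
for c in ["scene","top","wrist"]:
    s=manip.sense(); im=manip.snapshot(c); cv2.imwrite(f"pics/{c}0.png",im)
    k=manip.get_calibration(c); print(c,{a:(np.round(b,4).tolist() if not isinstance(b,float) else b) for a,b in k.items()})
print(s, manip.finger_overhang)
E
python3 a.py
```

```text
pics
scene {'fovy': 46.88579494430548, 'cx': 320.7593633283992, 'cy': 246.2320295679053, 'k1': 0.02705125712121775, 'cam_to_world': [[0.8429, 0.4493, -0.2962, 0.9196], [0.5381, -0.7108, 0.453, -0.6057], [-0.007, -0.5412, -0.8409, 1.1513], [0.0, 0.0, 0.0, 1.0]]}
top {'fovy': 54.6650280938297, 'cx': 316.8037693003964, 'cy': 238.71492689087518, 'k1': -0.09168119740282962, 'cam_to_world': [[-0.004, -0.9895, 0.1445, 0.3365], [-1.0, 0.0052, 0.0082, -0.0101], [-0.0088, -0.1445, -0.9895, 1.4475], [0.0, 0.0, 0.0, 1.0]]}
wrist {'fovy': 62.344962250679316, 'cx': 311.90952679634506, 'cy': 244.21273158862482, 'k1': -0.037465542922901225, 'tool_from_camera': [[-0.0001, 0.961, 0.2766, -0.0713], [0.0001, -0.2766, 0.961, -0.1342], [1.0, 0.0001, -0.0, -0.0007], [0.0, 0.0, 0.0, 1.0]]}
{'t': 0.1, 'q': array([-1.37550129e+00,  5.28347705e-01,  1.43381762e+00,  9.08106871e-06,
        1.18144301e+00, -1.78508615e-01]), 'qd': array([ 0.00052734, -0.0018173 , -0.00193518,  0.00204967, -0.00020687,
       -0.00060031]), 'tau': array([ 8.65905167e-05, -4.43304992e+01, -1.78585875e+01, -3.28732513e-04,
        3.86620959e-03,  1.04823124e-05]), 'tcp_pos': array([ 0.22811871, -0.58117176,  0.23843333]), 'tool_rot': array([-0.1313932 ,  0.69550479, -0.69407948,  0.13138717]), 'force': array([-0.00155789,  0.067596  ,  0.03375993]), 'ft_torque': array([-0.02975666,  0.00368827, -0.05271015]), 'finger_gap': 1.0009620570677047} 0.008
```

View pics/scene0.png

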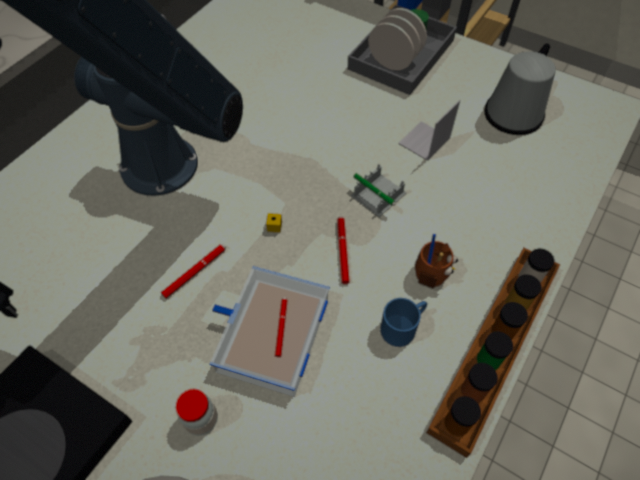

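View pics/top0.png

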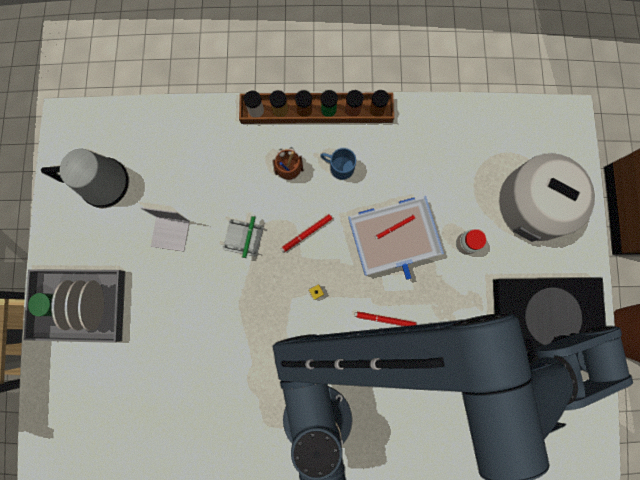

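View pics/wrist0.png

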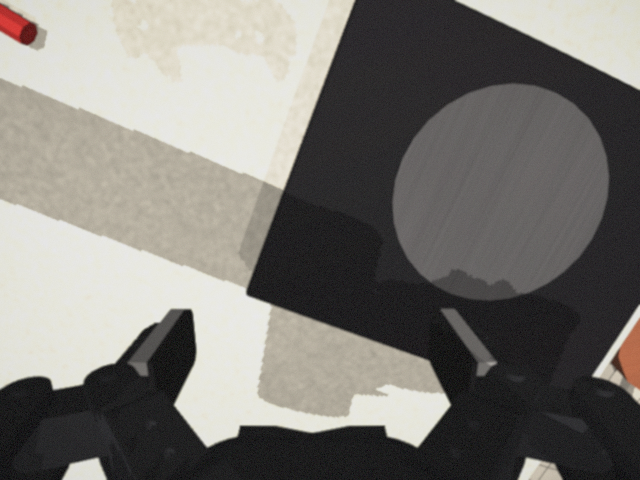

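```bash
cat > b.py <<'E'
from station import manip
for c in ["top","scene"]:
    for q in ["pen","tab","box","rest","slot"]:
        print(c,q,[([round(float(v)) for v in d["extent"]],round(d["p"],2)) for d in manip.look_for(c,q)])
E
python3 b.py
```

```text
top pen [([356, 309, 419, 328], 0.96), ([371, 216, 416, 239], 0.79), ([279, 212, 331, 252], 0.72), ([241, 216, 254, 258], 0.69)]
top tab [([347, 196, 444, 279], 0.81)]
top box [([348, 197, 441, 278], 0.89), ([374, 213, 416, 240], 0.62)]
top rest [([222, 221, 262, 259], 0.87)]
top slot [([223, 218, 264, 256], 0.6)]
scene pen [([275, 298, 288, 357], 0.86), ([356, 174, 394, 208], 0.79), ([340, 217, 352, 286], 0.56)]
scene tab [([210, 266, 328, 391], 0.78), ([379, 299, 425, 346], 0.63)]
scene box [([209, 266, 327, 396], 0.61)]
scene rest []
scene slot [([351, 164, 404, 217], 0.96), ([395, 104, 462, 160], 0.69)]
```

```bash
cat > h.py <<'E'
import cv2,numpy as np
from station import manip
from scipy.spatial.transform import Rotation as R
def cam(c,s=None):
    k=manip.get_calibration(c)
    f=240/np.tan(np.radians(k["fovy"]/2))
    if c=="wrist":
        T=np.eye(4);T[:3,:3]=R.from_quat(s["tool_rot"]).as_matrix();T[:3,3]=s["tcp_pos"]
        M=T@np.array(k["tool_from_camera"])
    else: M=np.array(k["cam_to_world"])
    return dict(f=f,cx=k["cx"],cy=k["cy"],k1=k["k1"],M=M)
def proj(C,P):
    P=np.atleast_2d(P);p=(P-C["M"][:3,3])@C["M"][:3,:3]
    u=p[:,:2]/p[:,2:];r2=(u**2).sum(1,keepdims=True);u=u*(1+C["k1"]*r2)
    return u*C["f"]+[C["cx"],C["cy"]]
def unproj(C,px,z):
    px=np.atleast_2d(px).astype(float);d=(px-[C["cx"],C["cy"]])/C["f"];u=d.copy()
    for _ in range(20): u=d/(1+C["k1"]*(u**2).sum(1,keepdims=True))
    r=np.c_[u,np.ones(len(u))]@C["M"][:3,:3].T;o=C["M"][:3,3]
    return o+r*((z-o[2])/r[:,2])[:,None]
E
cat > c.py <<'E'
from h import *
t=cv2.imread("pics/top0.png");s=cv2.imread("pics/scene0.png")
cv2.imwrite("pics/tb.png",cv2.resize(t[190:290,340:450],None,fx=7,fy=6,interpolation=cv2.INTER_CUBIC)[:600,:770])
cv2.imwrite("pics/tr.png",cv2.resize(t[205:270,210:275],None,fx=9,fy=9,interpolation=cv2.INTER_CUBIC))
cv2.imwrite("pics/sb.png",cv2.resize(s[255:405,195:345],None,fx=4,fy=4,interpolation=cv2.INTER_CUBIC))
cv2.imwrite("pics/sr.png",cv2.resize(s[155:225,340:415],None,fx=8,fy=8,interpolation=cv2.INTER_CUBIC))
E
python3 c.py
```

```text
(no output)
```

View pics/tb.png

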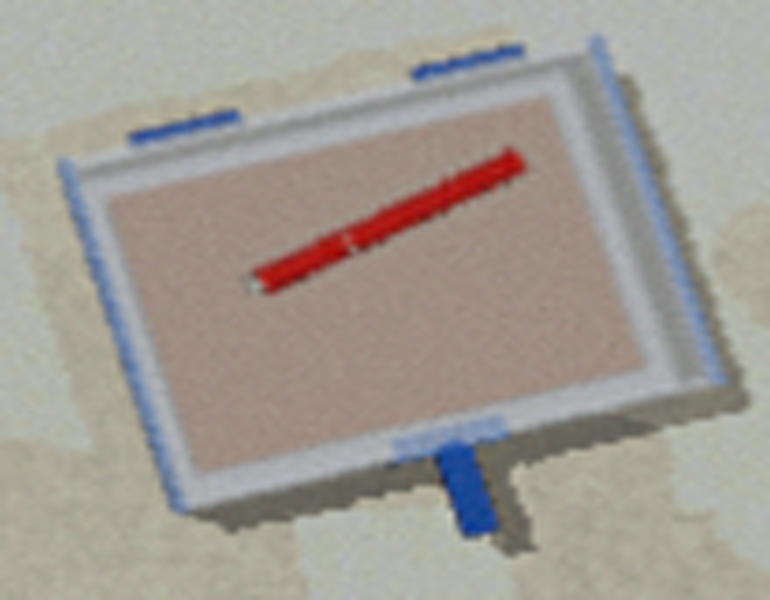

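View pics/tr.png

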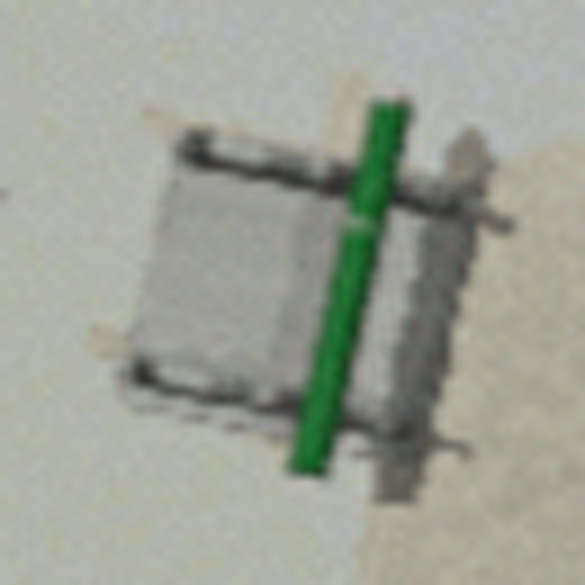

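View pics/sb.png

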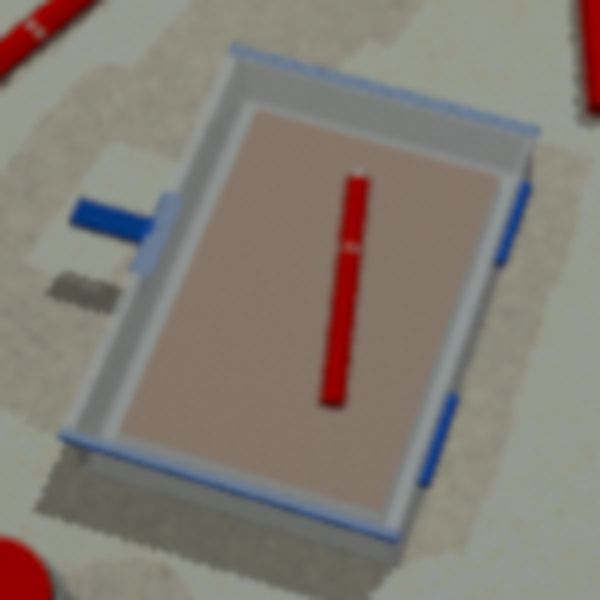

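View pics/sr.png

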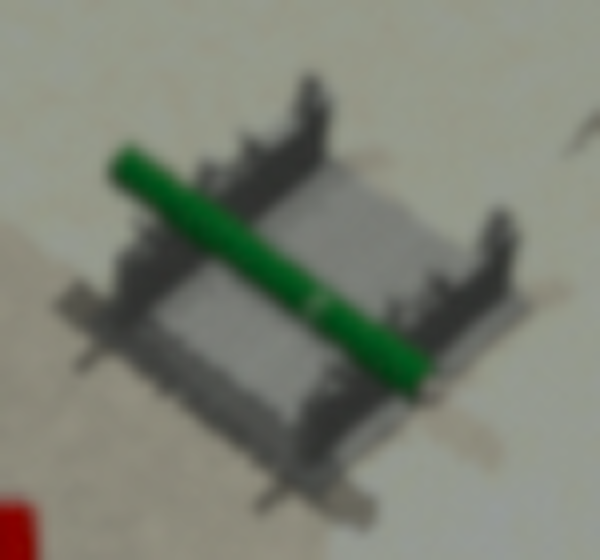

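```bash
cat > fit.py <<'E'
from h import *
from scipy.optimize import least_squares
T,S=cam("top"),cam("scene")
zt=lambda L:np.array(L)/[7,6]+[340,190]; zs=lambda L:np.array(L)/4+[195,255]
# corners order: hinge+y, hinge-y, front-y, front+y, tabtip
tp=zt([(66,165),(598,40),(722,382),(180,508),(480,533)]); sp=zs([(540,131),(397,542),(63,437),(232,46),(75,212)])
P=np.array([[93,123,57],[93,-123,57],[-93,-123,57],[-93,123,57],[-138,0,54]])/1000
def W(p):
    c,s=np.cos(p[2]),np.sin(p[2]); return P@np.array([[c,-s,0],[s,c,0],[0,0,1]]).T+[p[0],p[1],0]
for nm,fs in (("both",[(T,tp),(S,sp)]),("top",[(T,tp)]),("scene",[(S,sp)])):
    r=least_squares(lambda p:np.concatenate([(proj(C,W(p))-x).ravel() for C,x in fs]),[.6,-.25,.2]);print(nm,r.x.round(4),r.fun.round(1))
for nm,C,x in (("top",T,zt([(250,287),(523,160)])),("scene",S,zs([(360,168),(332,407)]))):
    w=unproj(C,x,.066);d=w[0]-w[1];print("pen",nm,w.mean(0).round(4),np.linalg.norm(d).round(4),np.arctan2(d[1],d[0]).round(3))
for nm,C,x in (("top",T,np.array([(393,100),(307,473)])/9+[210,205]),("scene",S,np.array([(118,160),(430,385)])/8+[340,155])):
    w=unproj(C,x,.047);d=w[0]-w[1];print("green",nm,w.round(3).tolist(),w.mean(0).round(4),np.linalg.norm(d).round(4),np.arctan2(d[1],d[0]).round(3))
# look-alikes
for x in ([(331,217),(285,249)],[(357,314),(415,324)]):
    w=unproj(T,x,.008);print(w.round(3).tolist(),np.linalg.norm(w[0]-w[1]))
E
python3 fit.py
```

```text
both [ 0.5523 -0.2399  0.2628] [-0.5 -1.9  0.2 -1.7  0.6 -0.9  0.2 -0.2  0.6 -0.7 -0.1 -0.7 -0.  -0.6
 -1.6 -0.6 -0.4 -0.6 -0.5 -0.7]
top [ 0.5491 -0.2392  0.26  ] [-0.7 -1.   0.1 -0.6  0.4  0.3 -0.2  0.8  0.3  0.4]
scene [ 0.5541 -0.2404  0.2639] [ 0.4 -0.2  0.6  0.1 -1.   0.1  0.  -0.1 -0.  -0.1]
pen top [ 0.5722 -0.2361  0.066 ] 0.1363 2.062
pen scene [ 0.5755 -0.236   0.066 ] 0.1388 2.07
green top [[0.612, 0.196, 0.047], [0.484, 0.223, 0.047]] [0.5483 0.2092 0.047 ] 0.131 -0.209
green scene [[0.487, 0.221, 0.047], [0.616, 0.194, 0.047]] [0.5514 0.2075 0.047 ] 0.1313 2.939
[[0.616, -0.043, 0.008], [0.515, 0.101, 0.008]] 0.1763790545537413
[[0.313, -0.121, 0.008], [0.281, -0.298, 0.008]] 0.18062431271826293
```

```bash
cat > go.py <<'E'
import sys
from h import *
# usage: go.py x y z yaw(of jaw axis, deg, mod 180) : prints needed steps in tool units
s=manip.sense();A=R.from_quat(s["tool_rot"]).as_matrix();p=s["tcp_pos"]
zz=np.degrees(np.arctan2(A[1,2],A[0,2]))
print("t",round(s["t"],2),"tcp",p.round(4),"ydir",A[:,1].round(3),"jaw yaw",zz.round(2),"F",s["force"].round(2),"gap",round(s["finger_gap"]*85.4,1),"q",s["q"].round(2))
if len(sys.argv)>4:
    x,y,z,w=map(float,sys.argv[1:5])
    d=(w-zz+90)%180-90
    print("dpos",(np.array([x,y,z])-p).round(4)," tool units now", (A.T@(np.array([x,y,z])-p)/.03).round(3)," jaw turn deg",round(d,2),"roll units(tool y)",round(-d/6 if A[2,1]<0 else d/6,3))
    B=R.from_rotvec([0,0,np.radians(d)]).as_matrix()@A
    print("units after turn",(B.T@(np.array([x,y,z])-p)/.03).round(3))
E
python3 go.py 0.574 -0.236 0.20 28.4
```

```text
t 0.65 tcp [ 0.2282 -0.5818  0.2393] ydir [ 0. -0. -1.] jaw yaw -68.59 F [ 0.29 -0.32  0.23] gap 85.7 q [-1.38  0.53  1.43  0.    1.18 -0.18]
dpos [ 0.3458  0.3458 -0.0393]  tool units now [-14.938   1.311  -6.523]  jaw turn deg -83.01 roll units(tool y) 13.836
units after turn [  4.658   1.31  -15.621]
```

```bash
cat > plan.py <<'E'
import sys
from h import *
# plan.py x y z jawyaw(deg, absolute turn direction chosen: nearest to current+given) n [long]
s=manip.sense();A=R.from_quat(s["tool_rot"]).as_matrix();p=s["tcp_pos"].copy()
x,y,z,w=map(float,sys.argv[1:5]);n=int(sys.argv[5])
zz=np.degrees(np.arctan2(A[1,2],A[0,2]))
d=w-zz
if len(sys.argv)<7: d=(d+90)%180-90
print("t",round(s["t"],2),"tcp",p.round(4),"jaw",zz.round(2),"turn",round(d,2),"F",s["force"].round(2),"gap",round(s["finger_gap"]*85.4,1),"q",s["q"].round(2))
r=round(-d/6/n,2);T=np.array([x,y,z])
for i in range(n):
    u=(A.T@((T-p)/(n-i))/.03).round(2)
    p=p+A@u*.03; A=A@R.from_rotvec([0,np.radians(6*r),0]).as_matrix()
    print('{"linear":%s,"roll":%s},'%(u.tolist(),r)+("\n" if i%5==4 else ""))
print("end",p.round(4))
E
python3 plan.py 0.574 -0.236 0.20 28.4 20 long
```

```text
t 0.65 tcp [ 0.2282 -0.5818  0.2393] jaw -68.59 turn 96.99 F [ 0.29 -0.32  0.23] gap 85.7 q [-1.38  0.53  1.43  0.    1.18 -0.18]
{"linear":[-0.75, 0.07, -0.33],"roll":-0.81},
{"linear":[-0.77, 0.07, -0.26],"roll":-0.81},
{"linear":[-0.79, 0.07, -0.2],"roll":-0.81},
{"linear":[-0.8, 0.06, -0.13],"roll":-0.81},
{"linear":[-0.81, 0.07, -0.06],"roll":-0.81},

{"linear":[-0.82, 0.06, 0.01],"roll":-0.81},
{"linear":[-0.81, 0.07, 0.08],"roll":-0.81},
{"linear":[-0.8, 0.06, 0.15],"roll":-0.81},
{"linear":[-0.79, 0.07, 0.22],"roll":-0.81},
{"linear":[-0.76, 0.06, 0.28],"roll":-0.81},

{"linear":[-0.74, 0.07, 0.34],"roll":-0.81},
{"linear":[-0.71, 0.06, 0.41],"roll":-0.81},
{"linear":[-0.67, 0.07, 0.46],"roll":-0.81},
{"linear":[-0.63, 0.06, 0.52],"roll":-0.81},
{"linear":[-0.58, 0.07, 0.57],"roll":-0.81},

{"linear":[-0.53, 0.06, 0.62],"roll":-0.81},
{"linear":[-0.48, 0.07, 0.66],"roll":-0.81},
{"linear":[-0.42, 0.06, 0.7],"roll":-0.81},
{"linear":[-0.35, 0.07, 0.73],"roll":-0.81},
{"linear":[-0.29, 0.06, 0.76],"roll":-0.81},

end [ 0.574  -0.2362  0.2   ]
```

send_rows(plan=[{"linear":[-0.75,0.07,-0.33],"roll":-0.81},{"linear":[-0.77,0.07,-0.26],"roll":-0.81},{"linear":[-0.79,0.07,-0.2],"roll":-0.81},{"linear":[-0.8,0.06,-0.13],"roll":-0.81},{"linear":[-0.81,0.07,-0.06],"roll":-0.81}])

```text
t: 1.27
tcp_pos: [0.3149, -0.4948, 0.2292]
tool_rot: [0.276, -0.651, 0.651, -0.276]
force: [0.5, -0.2, -0.0]
finger_gap: 1.001
```

send_rows(plan=[{"linear":[-0.82,0.06,0.01],"roll":-0.81},{"linear":[-0.81,0.07,0.08],"roll":-0.81},{"linear":[-0.8,0.06,0.15],"roll":-0.81},{"linear":[-0.79,0.07,0.22],"roll":-0.81},{"linear":[-0.76,0.06,0.28],"roll":-0.81}])

```text
t: 1.9
tcp_pos: [0.4016, -0.4084, 0.2196]
tool_rot: [0.406, -0.579, 0.579, -0.406]
force: [-0.2, 0.1, 0.1]
finger_gap: 0.998
```

send_rows(plan=[{"linear":[-0.74,0.07,0.34],"roll":-0.81},{"linear":[-0.71,0.06,0.41],"roll":-0.81},{"linear":[-0.67,0.07,0.46],"roll":-0.81},{"linear":[-0.63,0.06,0.52],"roll":-0.81},{"linear":[-0.58,0.07,0.57],"roll":-0.81}])

```text
t: 2.52
tcp_pos: [0.488, -0.3218, 0.2097]
tool_rot: [0.519, -0.48, 0.48, -0.519]
force: [0.1, -0.2, 0.1]
finger_gap: 1.001
```

send_rows(plan=[{"linear":[-0.53,0.06,0.62],"roll":-0.81},{"linear":[-0.48,0.07,0.66],"roll":-0.81},{"linear":[-0.42,0.06,0.7],"roll":-0.81},{"linear":[-0.35,0.07,0.73],"roll":-0.81},{"linear":[-0.29,0.06,0.76],"roll":-0.81}])

```text
t: 3.15
tcp_pos: [0.5746, -0.2356, 0.2]
tool_rot: [0.609, -0.36, 0.36, -0.609]
force: [0.9, -0.7, -0.0]
finger_gap: 0.999
```

```bash
cat > w.py <<'E'
import sys
from h import *
s=manip.sense();im=manip.snapshot("wrist");cv2.imwrite(f"pics/{sys.argv[1]}.png",im)
import pickle;pickle.dump({k:s[k] for k in("tool_rot","tcp_pos")},open(f"pics/{sys.argv[1]}.pkl","wb"))
for q in sys.argv[2:]: print(q,[([round(float(v)) for v in d["extent"]],round(d["p"],2)) for d in manip.look_for("wrist",q)])
E
python3 go.py .574 -.236 .2 28.4; python3 w.py w1
```

```text
t 3.15 tcp [ 0.5746 -0.2356  0.2   ] ydir [ 0. -0. -1.] jaw yaw 28.78 F [ 0.93 -0.73 -0.01] gap 85.3 q [-0.57  0.57  1.48 -0.    1.09 -1.07]
dpos [-0.0006 -0.0004 -0.    ]  tool units now [ 0.003  0.001 -0.023]  jaw turn deg -0.38 roll units(tool y) 0.064
units after turn [ 0.003  0.001 -0.023]
```

View pics/w1.png

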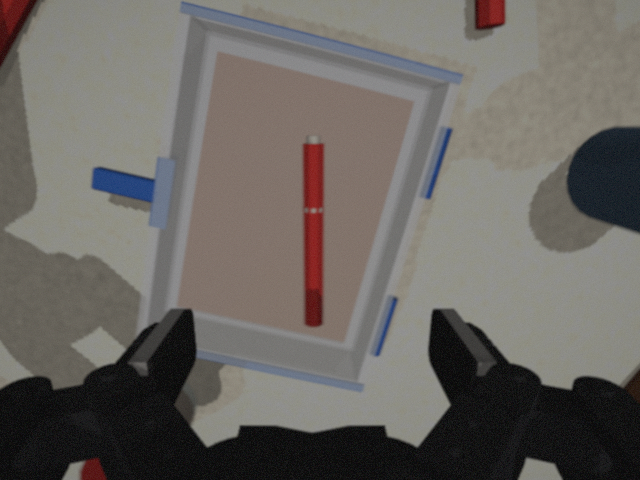

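```bash
cat > f2.py <<'E'
from h import *
import pickle
from scipy.optimize import least_squares
s=pickle.load(open("pics/w1.pkl","rb"));C=cam("wrist",s)
w=unproj(C,[(314,136),(313.5,326)],.066);d=w[0]-w[1];print("pen",w.mean(0).round(4),np.linalg.norm(d).round(4),np.degrees(np.arctan2(d[1],d[0])).round(2))
P=np.array([[-93,123,59],[93,123,59],[93,-123,59],[-138,0,54]])/1000
px=np.array([(182,3),(463,78),(363,390),(93,179)])
def W(p,P=P):
    c,s=np.cos(p[2]),np.sin(p[2]); return P@np.array([[c,-s,0],[s,c,0],[0,0,1]]).T+[p[0],p[1],0]
r=least_squares(lambda p:(proj(C,W(p))-px).ravel(),[.55,-.24,.26]);print(r.x.round(4),r.fun.round(1))
print("tab",W(r.x,np.array([[-.123,0,.054]])).round(4))
E
python3 f2.py; python3 plan.py 0.5725 -0.2365 0.11 28.0 4
```

```text
pen [ 0.5775 -0.2357  0.066 ] 0.1374 118.72
[ 0.5546 -0.2388  0.2671] [-1.5  0.1  0.7 -0.9 -0.2  2.7  1.2 -1.1]
tab [[ 0.4359 -0.2712  0.054 ]]
t 3.2 tcp [ 0.5765 -0.2334  0.1999] jaw 28.97 turn -0.97 F [2.52 0.47 0.79] gap 85.4 q [-0.57  0.57  1.48  0.    1.09 -1.07]
{"linear":[0.01, 0.75, -0.04],"roll":0.04},
{"linear":[0.01, 0.75, -0.05],"roll":0.04},
{"linear":[0.0, 0.75, -0.04],"roll":0.04},
{"linear":[0.01, 0.75, -0.05],"roll":0.04},
end [ 0.5724 -0.2366  0.1099]
```

```bash
python3 w.py w2
python3 - <<'E'
from h import *
import pickle
im=cv2.imread("pics/w2.png");s=pickle.load(open("pics/w2.pkl","rb"));print(s["tcp_pos"].round(4))
h=cv2.cvtColor(im,cv2.COLOR_BGR2HSV);m=((h[...,0]<8)|(h[...,0]>172))&(h[...,1]>150)&(h[...,2]>50);m[:,:250]=0;m[:,400:]=0;m[:100]=0;m[380:]=0
ys,xs=np.nonzero(m);(c,sz,a)=cv2.minAreaRect(np.c_[xs,ys].astype(np.float32));print(c,sz,a)
b=cv2.boxPoints((c,sz,a));w=unproj(cam("wrist",s),np.array([c,*b]),.066);print(w.round(4));print([np.linalg.norm(w[i]-w[i+1]).round(4) for i in(1,2,3)])
l=[w[2]-w[1],w[3]-w[2]];d=max(l,key=np.linalg.norm);print(np.degrees(np.arctan2(d[1],d[0])))
E
python3 go.py .577 -.239 .11 28.7
```

```text
[ 0.5765 -0.2334  0.1999]
(307.5, 237.0) (180.0, 19.0) 90.0
[[ 0.5758 -0.2351  0.066 ]
 [ 0.5407 -0.1843  0.066 ]
 [ 0.5517 -0.1783  0.066 ]
 [ 0.6156 -0.2928  0.066 ]
 [ 0.6032 -0.2997  0.066 ]]
[np.float64(0.0125), np.float64(0.1312), np.float64(0.0142)]
-60.81487579198824
t 3.25 tcp [ 0.5752 -0.2345  0.1998] ydir [ 0.001  0.    -1.   ] jaw yaw 28.78 F [-0.78 -0.98 -1.  ] gap 85.6 q [-0.57  0.57  1.48  0.    1.09 -1.07]
dpos [ 0.0018 -0.0045 -0.0898]  tool units now [ 0.16   2.995 -0.023]  jaw turn deg -0.08 roll units(tool y) 0.013
units after turn [ 0.16   2.995 -0.023]
```

send_rows(plan=[{"linear":[0.09,0.8,0],"roll":0},{"linear":[0,0.8,0],"roll":0},{"linear":[0,0.8,0],"roll":0},{"linear":[0,0.8,0],"roll":0},{"linear":[0,0.6,0],"roll":0}], claw=45)

```text
t: 3.88
tcp_pos: [0.5745, -0.2391, 0.0851]
tool_rot: [0.608, -0.362, 0.361, -0.608]
force: [0.8, 0.6, 0.3]
finger_gap: 0.526
```

```bash
python3 w.py w3; python3 go.py .576 -.237 .071 28.8
```

```text
t 3.92 tcp [ 0.5734 -0.2383  0.0829] ydir [-0.004  0.002 -1.   ] jaw yaw 28.54 F [-0.56 -0.04 -1.7 ] gap 45.0 q [-0.57  0.73  1.56 -0.    0.86 -1.07]
dpos [ 0.0026  0.0013 -0.0119]  tool units now [0.004 0.396 0.098]  jaw turn deg 0.26 roll units(tool y) -0.044
units after turn [0.004 0.396 0.098]
```

View pics/w3.png

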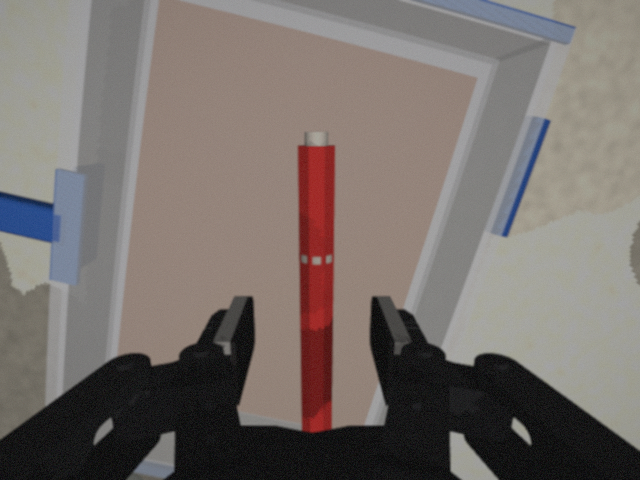

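send_rows(plan=[{"linear":[0,0.2,0.05],"roll":0},{"linear":[0,0.2,0],"roll":0},{"linear":[0,0,0],"roll":0},{"linear":[0,0,0],"roll":0},{"linear":[0,0,0],"roll":0}])

```text
t: 4.55
tcp_pos: [0.5768, -0.2379, 0.0745]
tool_rot: [0.608, -0.361, 0.361, -0.608]
force: [-0.7, -0.4, -0.2]
finger_gap: 0.524
```

send_rows(plan=[{"linear":[0,0,0],"roll":0},{"linear":[0,0,0],"roll":0},{"linear":[0,0,0],"roll":0},{"linear":[0,0,0],"roll":0},{"linear":[0,0,0],"roll":0}], claw=5, force=30)

```text
t: 5.18
tcp_pos: [0.5766, -0.2378, 0.0743]
tool_rot: [0.608, -0.361, 0.361, -0.608]
force: [-0.7, 0.2, 3.3]
finger_gap: 0.145
```

```bash
python3 w.py w4; python3 go.py .576 -.237 .071 28.8
```

```text
t 5.22 tcp [ 0.5766 -0.2378  0.0743] ydir [ 0. -0. -1.] jaw yaw 28.62 F [-1.51  0.99  3.54] gap 12.4 q [-0.57  0.74  1.56  0.    0.84 -1.07]
dpos [-0.0006  0.0008 -0.0033]  tool units now [-0.034  0.109 -0.005]  jaw turn deg 0.18 roll units(tool y) -0.031
units after turn [-0.034  0.109 -0.005]
```

View pics/w4.png

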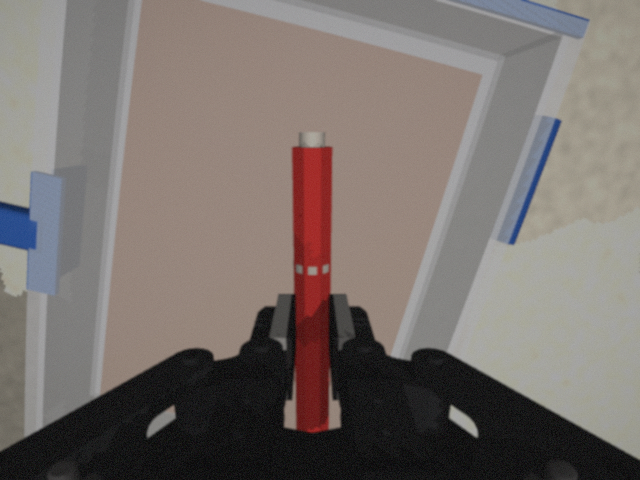

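send_rows(plan=[{"linear":[0,0,0],"roll":0},{"linear":[0,0,0],"roll":0},{"linear":[0,0.07,0],"roll":0},{"linear":[0,0.07,0],"roll":0},{"linear":[0,0,0],"roll":0}], claw=28)

```text
t: 5.85
tcp_pos: [0.5764, -0.2377, 0.0694]
tool_rot: [-0.608, 0.361, -0.361, 0.608]
force: [-0.4, -1.1, -0.2]
finger_gap: 0.326
```

```bash
python3 go.py .576 -.237 .0695 28.8
```

```text
t 5.85 tcp [ 0.5764 -0.2377  0.0694] ydir [-0.001  0.    -1.   ] jaw yaw 28.62 F [-0.41 -1.14 -0.21] gap 27.9 q [-0.57  0.75  1.56  0.    0.84 -1.07]
dpos [-0.0004  0.0007  0.0001]  tool units now [-0.025 -0.003  0.   ]  jaw turn deg 0.18 roll units(tool y) -0.03
units after turn [-0.025 -0.003  0.   ]
```

send_rows(plan=[{"linear":[0,0,0],"roll":0},{"linear":[0,0,0],"roll":0},{"linear":[0,0,0],"roll":0},{"linear":[0,0,0],"roll":0},{"linear":[0,0,0],"roll":0}], claw=5, force=30)

```text
t: 6.48
tcp_pos: [0.5766, -0.2378, 0.0698]
tool_rot: [-0.608, 0.361, -0.361, 0.608]
force: [-0.0, 0.3, 0.8]
finger_gap: 0.153
```

```bash
python3 go.py .576 -.237 .0695 28.8
```

```text
t 6.47 tcp [ 0.5766 -0.2378  0.0698] ydir [ 0. -0. -1.] jaw yaw 28.62 F [-0.04  0.3   0.83] gap 13.1 q [-0.57  0.75  1.56  0.    0.84 -1.07]
dpos [-0.0006  0.0008 -0.0003]  tool units now [-0.033  0.012 -0.004]  jaw turn deg 0.18 roll units(tool y) -0.031
units after turn [-0.033  0.012 -0.004]
```

send_rows(plan=[{"linear":[0,-0.4,0],"roll":0},{"linear":[0,-0.8,0],"roll":0},{"linear":[0,-1,0],"roll":0},{"linear":[0,-1,0],"roll":0},{"linear":[0,-0.6,0],"roll":0}])

```text
t: 7.1
tcp_pos: [0.5772, -0.2382, 0.1863]
tool_rot: [0.608, -0.36, 0.362, -0.608]
force: [0.2, -0.3, 0.2]
finger_gap: 0.149
```

```bash
python3 w.py w5; python3 plan.py 0.50 0.235 0.20 78 20
```

```text
t 7.15 tcp [ 0.5782 -0.2387  0.1881] jaw 28.62 turn 49.38 F [0.5  0.02 1.64] gap 13.0 q [-0.57  0.58  1.49 -0.    1.07 -1.07]
{"linear":[-0.76, -0.02, 0.26],"roll":-0.41},
{"linear":[-0.74, -0.02, 0.3],"roll":-0.41},
{"linear":[-0.73, -0.02, 0.33],"roll":-0.41},
{"linear":[-0.72, -0.02, 0.36],"roll":-0.41},
{"linear":[-0.7, -0.02, 0.39],"roll":-0.41},

{"linear":[-0.68, -0.02, 0.42],"roll":-0.41},
{"linear":[-0.66, -0.02, 0.45],"roll":-0.41},
{"linear":[-0.64, -0.02, 0.48],"roll":-0.41},
{"linear":[-0.62, -0.03, 0.5],"roll":-0.41},
{"linear":[-0.6, -0.02, 0.53],"roll":-0.41},

{"linear":[-0.58, -0.03, 0.55],"roll":-0.41},
{"linear":[-0.55, -0.02, 0.58],"roll":-0.41},
{"linear":[-0.53, -0.03, 0.6],"roll":-0.41},
{"linear":[-0.5, -0.02, 0.62],"roll":-0.41},
{"linear":[-0.47, -0.03, 0.64],"roll":-0.41},

{"linear":[-0.45, -0.02, 0.67],"roll":-0.41},
{"linear":[-0.42, -0.03, 0.68],"roll":-0.41},
{"linear":[-0.39, -0.02, 0.7],"roll":-0.41},
{"linear":[-0.35, -0.03, 0.72],"roll":-0.41},
{"linear":[-0.33, -0.02, 0.73],"roll":-0.41},

end [0.5    0.235  0.1999]
```

View pics/w5.png

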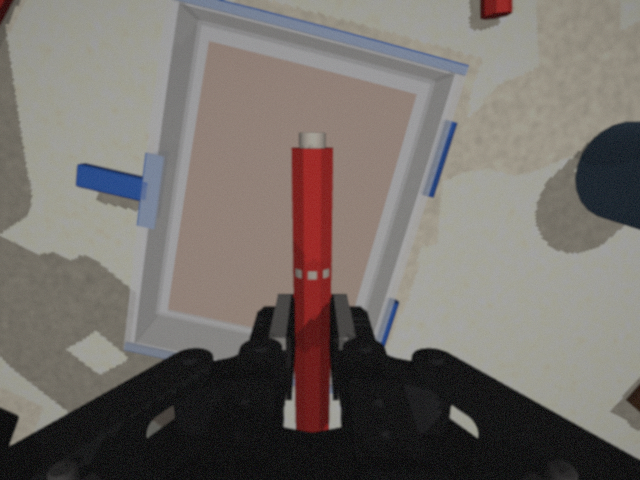

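```bash
python3 plan.py 0.570 0.310 0.20 78 20
```

```text
t 7.15 tcp [ 0.5782 -0.2387  0.1881] jaw 28.62 turn 49.38 F [0.5  0.02 1.64] gap 13.0 q [-0.57  0.58  1.49 -0.    1.07 -1.07]
{"linear":[-0.81, -0.02, 0.43],"roll":-0.41},
{"linear":[-0.79, -0.02, 0.46],"roll":-0.41},
{"linear":[-0.77, -0.02, 0.49],"roll":-0.41},
{"linear":[-0.75, -0.02, 0.53],"roll":-0.41},
{"linear":[-0.72, -0.02, 0.56],"roll":-0.41},

{"linear":[-0.7, -0.02, 0.59],"roll":-0.41},
{"linear":[-0.67, -0.02, 0.62],"roll":-0.41},
{"linear":[-0.65, -0.02, 0.65],"roll":-0.41},
{"linear":[-0.62, -0.03, 0.67],"roll":-0.41},
{"linear":[-0.59, -0.02, 0.7],"roll":-0.41},

{"linear":[-0.56, -0.03, 0.72],"roll":-0.41},
{"linear":[-0.53, -0.02, 0.75],"roll":-0.41},
{"linear":[-0.49, -0.03, 0.77],"roll":-0.41},
{"linear":[-0.46, -0.02, 0.79],"roll":-0.41},
{"linear":[-0.43, -0.03, 0.81],"roll":-0.41},

{"linear":[-0.39, -0.02, 0.83],"roll":-0.41},
{"linear":[-0.35, -0.03, 0.84],"roll":-0.41},
{"linear":[-0.32, -0.02, 0.86],"roll":-0.41},
{"linear":[-0.28, -0.03, 0.87],"roll":-0.41},
{"linear":[-0.25, -0.02, 0.87],"roll":-0.41},

end [0.57   0.3099 0.2   ]
```

send_rows(plan=[{"linear":[-0.81,-0.02,0.43],"roll":-0.41},{"linear":[-0.79,-0.02,0.46],"roll":-0.41},{"linear":[-0.77,-0.02,0.49],"roll":-0.41},{"linear":[-0.75,-0.02,0.53],"roll":-0.41},{"linear":[-0.72,-0.02,0.56],"roll":-0.41}])

```text
t: 7.78
tcp_pos: [0.5741, -0.0995, 0.1862]
tool_rot: [0.643, -0.294, 0.293, -0.643]
force: [1.3, 0.6, -0.3]
finger_gap: 0.155
```

send_rows(plan=[{"linear":[-0.7,-0.02,0.59],"roll":-0.41},{"linear":[-0.67,-0.02,0.62],"roll":-0.41},{"linear":[-0.65,-0.02,0.65],"roll":-0.41},{"linear":[-0.62,-0.03,0.67],"roll":-0.41},{"linear":[-0.59,-0.02,0.7],"roll":-0.41}])

```text
t: 8.4
tcp_pos: [0.5722, 0.0376, 0.1895]
tool_rot: [0.671, -0.223, 0.222, -0.671]
force: [0.5, -0.4, -0.9]
finger_gap: 0.152
```

send_rows(plan=[{"linear":[-0.56,-0.03,0.72],"roll":-0.41},{"linear":[-0.53,-0.02,0.75],"roll":-0.41},{"linear":[-0.49,-0.03,0.77],"roll":-0.41},{"linear":[-0.46,-0.02,0.79],"roll":-0.41},{"linear":[-0.43,-0.03,0.81],"roll":-0.41}])

```text
t: 9.02
tcp_pos: [0.57, 0.1747, 0.1933]
tool_rot: [0.691, -0.15, 0.149, -0.691]
force: [-0.6, -0.1, -0.8]
finger_gap: 0.152
```

send_rows(plan=[{"linear":[-0.39,-0.02,0.83],"roll":-0.41},{"linear":[-0.35,-0.03,0.84],"roll":-0.41},{"linear":[-0.32,-0.02,0.86],"roll":-0.41},{"linear":[-0.28,-0.03,0.87],"roll":-0.41},{"linear":[-0.25,-0.02,0.87],"roll":-0.41}])

```text
t: 9.65
tcp_pos: [0.568, 0.3115, 0.1968]
tool_rot: [0.703, -0.075, 0.074, -0.703]
force: [-0.2, 0.1, -0.7]
finger_gap: 0.152
```

send_rows(plan=[{"linear":[0,0,0],"roll":0},{"linear":[0,0,0],"roll":0},{"linear":[0,0,0],"roll":0},{"linear":[0,0,0],"roll":0},{"linear":[0,0,0],"roll":0}])

```text
t: 10.28
tcp_pos: [0.5687, 0.3102, 0.1977]
tool_rot: [0.703, -0.075, 0.075, -0.703]
force: [0.6, 0.8, 0.1]
finger_gap: 0.147
```

```bash
python3 w.py w6; python3 go.py
```

```text
t 10.32 tcp [0.5687 0.3104 0.1977] ydir [ 0.  0. -1.] jaw yaw 77.78 F [-0.87  0.06 -0.21] gap 12.7 q [ 0.33  0.6   1.41 -0.    1.13 -1.03]
```

View pics/w6.png

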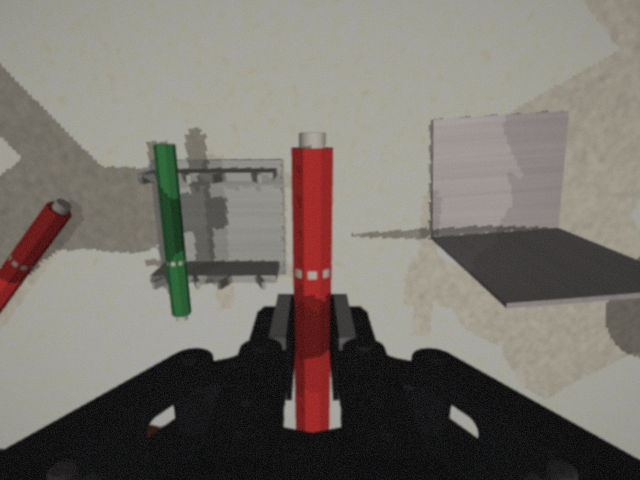

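Run:
```python
import cv2
im=cv2.imread("pics/w6.png");cv2.imwrite("pics/w6z.png",cv2.resize(im[130:330,130:300],None,fx=3,fy=3,interpolation=cv2.INTER_CUBIC)[:600])
```

```text
(no output)
```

View pics/w6z.png

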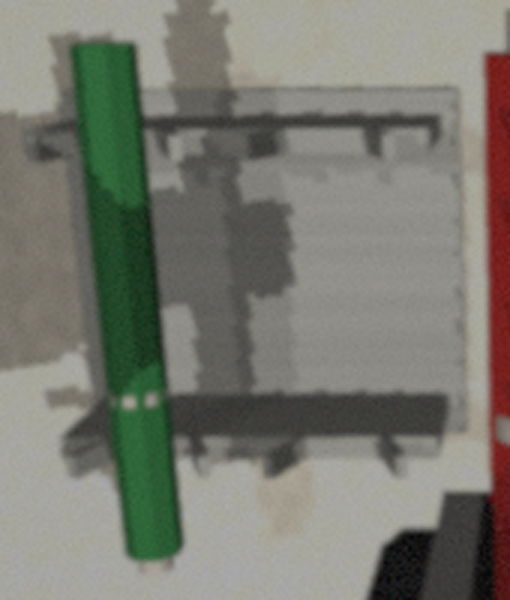

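```bash
cat > ov.py <<'E'
import sys,pickle
from h import *
def wf():
    S=[]
    b=[(-50,-55),(50,-55),(50,55),(-50,55),(-50,-55)]
    S.append(([(x,y,4) for x,y in b],(0,255,255)))
    prof=[(-55,4),(-55,54),(-40.5,54),(-34.5,40),(-15.5,40),(-9.5,54),(9.5,54),(15.5,40),(34.5,40),(40.5,54),(55,54),(55,4)]
    for x in(-43,-37,37,43): S.append(([(x,y,z) for y,z in prof],(255,0,255) if abs(x)<40 else (255,255,0)))
    S.append(([(-65,-25,54),(65,-25,54)],(255,255,255)))
    return S
def draw(im,C,p,off,f):
    z=cv2.resize(im[off[1]:off[3],off[0]:off[2]],None,fx=f,fy=f,interpolation=cv2.INTER_CUBIC)
    c,s=np.cos(p[2]),np.sin(p[2]);M=np.array([[c,-s,0],[s,c,0],[0,0,1]])
    for P,col in wf():
        q=(proj(C,np.array(P)/1000@M.T+[p[0],p[1],0])-off[:2]+.5)*f
        cv2.polylines(z,[q.round().astype(int)],False,col,1)
    return z
if __name__=="__main__":
    p=list(map(float,sys.argv[2:5]))
    s=pickle.load(open("pics/w6.pkl","rb"))
    cv2.imwrite(f"pics/{sys.argv[1]}.png",draw(cv2.imread("pics/w6.png"),cam("wrist",s),p,np.array([130,130,300,330]),3))
E
python3 - <<'E'
from h import *
import pickle
C=cam("wrist",pickle.load(open("pics/w6.pkl","rb")))
w=unproj(C,np.array([(104,43),(155,557)])/3+[130,130],.052);d=w[0]-w[1];print(w.mean(0),np.linalg.norm(d),np.arctan2(d[1],d[0]))
E
python3 ov.py o1 .555 .233 -.207
```

```text
[0.55141592 0.21142463 0.052     ] 0.1295922069862344 2.928880844971504
```

View pics/o1.png

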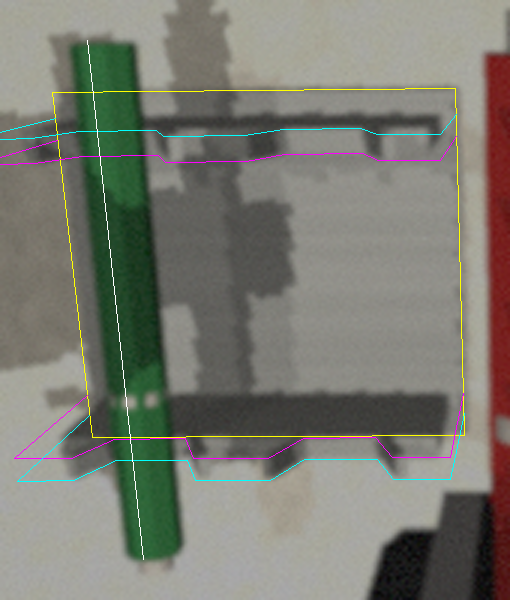

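```bash
python3 - <<'E'
from h import *
import pickle
s=pickle.load(open("pics/w6.pkl","rb"));C=cam("wrist",s);A=R.from_quat(s["tool_rot"]).as_matrix()
for z in(.003,.004,.005):
  w=unproj(C,[(312,148),(312,431)],s["tcp_pos"][2]-z)
  print(((w-s["tcp_pos"])@A).round(4))
E
python3 plan.py 0.5605 0.2585 0.10 78.1 5
```

```text
[[-0.064   0.003   0.0012]
 [ 0.0516  0.003   0.0013]]
[[-0.0639  0.004   0.0012]
 [ 0.0525  0.004   0.0013]]
[[-0.0639  0.005   0.0012]
 [ 0.0533  0.005   0.0013]]
t 10.32 tcp [0.5687 0.3104 0.1977] jaw 77.78 turn 0.32 F [-0.87  0.06 -0.21] gap 12.7 q [ 0.33  0.6   1.41 -0.    1.13 -1.03]
{"linear":[0.02, 0.65, -0.35],"roll":-0.01},
{"linear":[0.02, 0.65, -0.35],"roll":-0.01},
{"linear":[0.02, 0.65, -0.35],"roll":-0.01},
{"linear":[0.02, 0.65, -0.35],"roll":-0.01},
{"linear":[0.02, 0.66, -0.35],"roll":-0.01},

end [0.5606 0.2584 0.0999]
```

send_rows(plan=[{"linear":[0.02,0.65,-0.35],"roll":-0.01},{"linear":[0.02,0.65,-0.35],"roll":-0.01},{"linear":[0.02,0.65,-0.35],"roll":-0.01},{"linear":[0.02,0.65,-0.35],"roll":-0.01},{"linear":[0.02,0.65,-0.35],"roll":-0.01}])

```text
t: 10.95
tcp_pos: [0.5607, 0.2584, 0.0997]
tool_rot: [-0.703, 0.073, -0.073, 0.703]
force: [-0.6, -0.2, 0.3]
finger_gap: 0.152
```

send_rows(plan=[{"linear":[0,0,0],"roll":0},{"linear":[0,0,0],"roll":0},{"linear":[0,0,0],"roll":0},{"linear":[0,0,0],"roll":0},{"linear":[0,0,0],"roll":0}])

```text
t: 11.58
tcp_pos: [0.5606, 0.2591, 0.1005]
tool_rot: [-0.703, 0.073, -0.073, 0.703]
force: [-0.3, 0.2, 0.3]
finger_gap: 0.154
```

```bash
python3 w.py w7; python3 go.py .5605 .2585 .062 78.1
python3 - <<'E'
from ov import *
s=pickle.load(open("pics/w7.pkl","rb"))
cv2.imwrite("pics/o7.png",draw(cv2.imread("pics/w7.png"),cam("wrist",s),[.5555,.2345,-.207],np.array([60,90,460,390]),2))
E
```

```text
t 11.62 tcp [0.5606 0.259  0.1004] ydir [ 0.001  0.    -1.   ] jaw yaw 78.13 F [-0.17 -0.84 -0.23] gap 12.8 q [ 0.25  0.7   1.56  0.    0.88 -1.11]
dpos [-0.0001 -0.0005 -0.0384]  tool units now [-1.000e-03  1.281e+00 -1.700e-02]  jaw turn deg -0.03 roll units(tool y) 0.005
units after turn [-1.000e-03  1.281e+00 -1.700e-02]
```

View pics/o7.png

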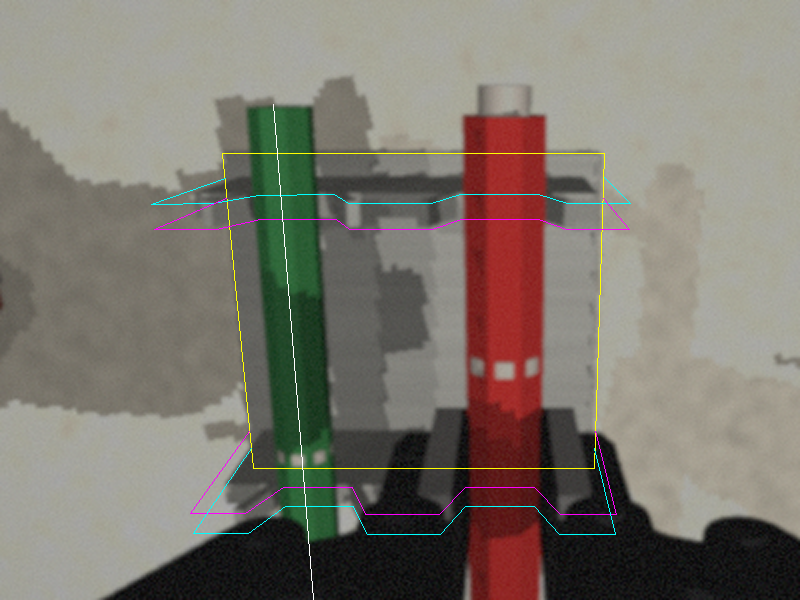

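View pics/w7.png

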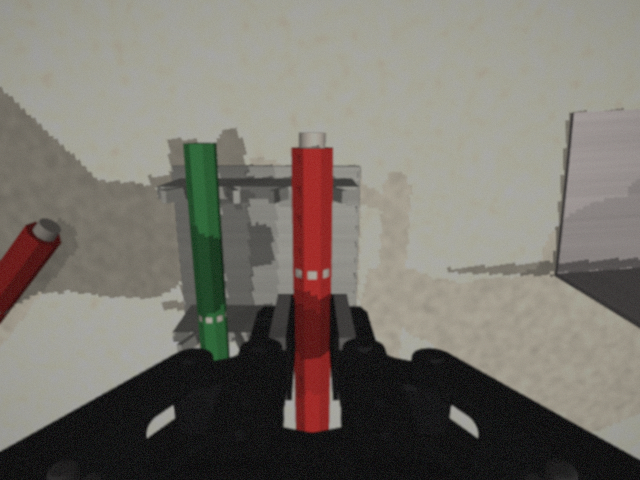

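Run:
```python
from ov import *
s=pickle.load(open("pics/w7.pkl","rb"));im=cv2.imread("pics/w7.png")
o=np.array([150,155,390,215])
a=draw(im,cam("wrist",s),[.5555,.2345,-.207],o,3.3)
b=cv2.resize(im[o[1]:o[3],o[0]:o[2]],(a.shape[1],a.shape[0]),interpolation=cv2.INTER_CUBIC)
cv2.imwrite("pics/o7b.png",np.vstack([cv2.convertScaleAbs(b,alpha=1.5),a]))
```

```text
(no output)
```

View pics/o7b.png

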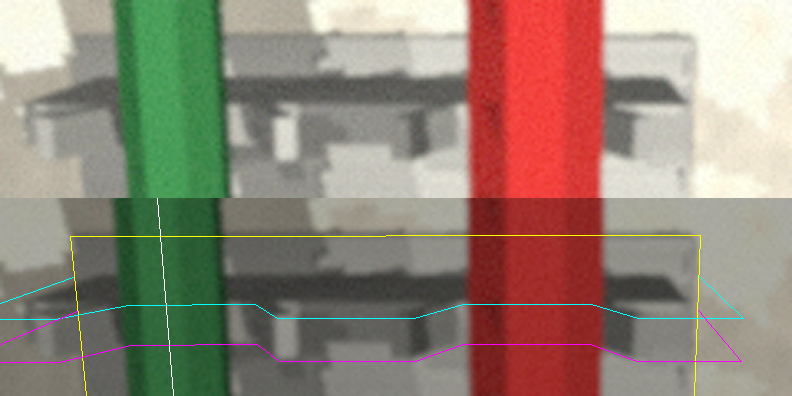

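send_rows(plan=[{"linear":[0,0.2,-0.045],"roll":0},{"linear":[0,0.4,0],"roll":0},{"linear":[0,0.4,0],"roll":0},{"linear":[0,0.3,0],"roll":0},{"linear":[0,0.15,0],"roll":0}])

```text
t: 12.25
tcp_pos: [0.5597, 0.2574, 0.0555]
tool_rot: [0.703, -0.074, 0.073, -0.703]
force: [0.4, -0.6, -1.1]
finger_gap: 0.152
```

send_rows(plan=[{"linear":[0,0.05,0],"roll":0},{"linear":[0,0.05,0],"roll":0},{"linear":[0,0.05,0],"roll":0},{"linear":[0,0,0],"roll":0},{"linear":[0,0,0],"roll":0}])

```text
t: 12.88
tcp_pos: [0.5603, 0.2575, 0.0523]
tool_rot: [-0.703, 0.073, -0.073, 0.703]
force: [0.7, -0.1, -0.4]
finger_gap: 0.153
```

```bash
python3 w.py w8; python3 go.py .5605 .258 .051 78.1
```

```text
t 12.93 tcp [0.5603 0.2575 0.0523] ydir [ 0.  0. -1.] jaw yaw 78.12 F [ 1.09  0.23 -0.94] gap 12.6 q [ 0.25  0.77  1.58  0.    0.79 -1.11]
dpos [ 0.0002  0.0005 -0.0013]  tool units now [0.004 0.042 0.017]  jaw turn deg -0.02 roll units(tool y) 0.003
units after turn [0.004 0.042 0.017]
```

View pics/w8.png

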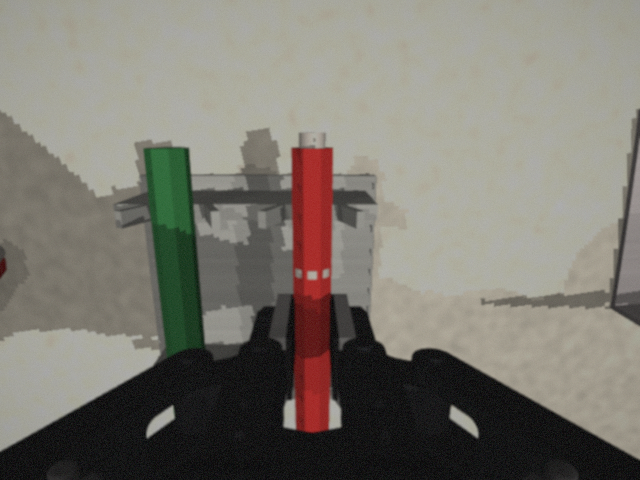

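send_rows(plan=[{"linear":[0,0.04,0],"roll":0},{"linear":[0,0.02,0],"roll":0},{"linear":[0,0,0],"roll":0},{"linear":[0,0,0],"roll":0},{"linear":[0,0,0],"roll":0}])

```text
t: 13.55
tcp_pos: [0.5603, 0.2575, 0.0508]
tool_rot: [-0.703, 0.073, -0.073, 0.703]
force: [-1.0, -0.4, 5.9]
finger_gap: 0.149
```

```bash
python3 go.py .5605 .258 .0505 78.1
```

```text
t 13.55 tcp [0.5603 0.2575 0.0508] ydir [ 0.  0. -1.] jaw yaw 78.12 F [-1.   -0.36  5.89] gap 12.7 q [ 0.25  0.77  1.58 -0.    0.79 -1.11]
dpos [ 0.0002  0.0005 -0.0003]  tool units now [0.002 0.009 0.017]  jaw turn deg -0.02 roll units(tool y) 0.003
units after turn [0.002 0.009 0.017]
```

send_rows(plan=[{"linear":[0,0,0],"roll":0},{"linear":[0,0,0],"roll":0},{"linear":[0,0,0],"roll":0},{"linear":[0,0,0],"roll":0},{"linear":[0,0,0],"roll":0}], claw=28)

```text
t: 14.18
tcp_pos: [0.5602, 0.2575, 0.0502]
tool_rot: [0.703, -0.073, 0.073, -0.703]
force: [0.2, 0.2, 0.0]
finger_gap: 0.33
```

send_rows(plan=[{"linear":[0,-0.3,0],"roll":0},{"linear":[0,-0.6,0],"roll":0},{"linear":[0,-1,0],"roll":0},{"linear":[0,-1,0],"roll":0},{"linear":[0,-1,0],"roll":0}])

```text
t: 14.8
tcp_pos: [0.5605, 0.2576, 0.1699]
tool_rot: [-0.703, 0.073, -0.074, 0.704]
force: [0.1, -0.6, 0.4]
finger_gap: 0.328
```

```bash
python3 w.py w9; python3 go.py .5605 .258 .051 78.1
```

```text
t 14.85 tcp [0.563  0.2584 0.1742] ydir [ 0.01   0.002 -1.   ] jaw yaw 78.13 F [ 1.19 -0.55  2.64] gap 28.0 q [ 0.25  0.59  1.52  0.    1.02 -1.11]
dpos [-0.0025 -0.0004 -0.1232]  tool units now [-0.114  4.106 -0.046]  jaw turn deg -0.03 roll units(tool y) 0.005
units after turn [-0.114  4.106 -0.046]
```

View pics/w9.png

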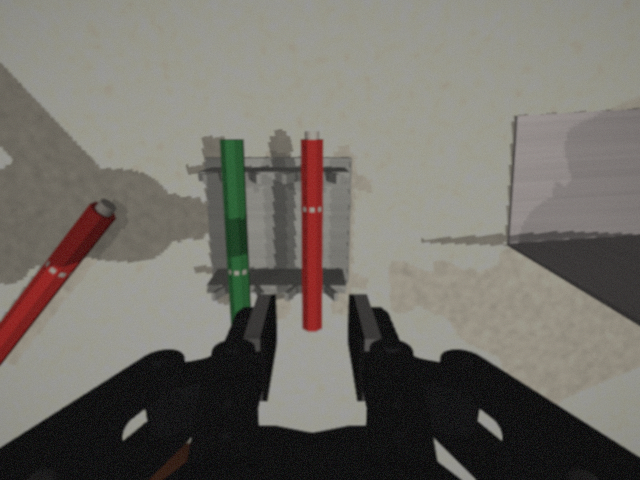

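```bash
python3 plan.py 0.4345 -0.2715 0.18 105.2 20
```

```text
t 14.85 tcp [0.563  0.2584 0.1742] jaw 78.13 turn 27.07 F [ 1.19 -0.55  2.64] gap 28.0 q [ 0.25  0.59  1.52  0.    1.02 -1.11]
{"linear":[-0.03, -0.01, -0.91],"roll":-0.23},
{"linear":[-0.05, -0.01, -0.91],"roll":-0.23},
{"linear":[-0.07, -0.01, -0.91],"roll":-0.23},
{"linear":[-0.09, -0.01, -0.9],"roll":-0.23},
{"linear":[-0.12, -0.01, -0.9],"roll":-0.23},

{"linear":[-0.14, -0.02, -0.9],"roll":-0.23},
{"linear":[-0.16, -0.01, -0.89],"roll":-0.23},
{"linear":[-0.18, -0.02, -0.89],"roll":-0.23},
{"linear":[-0.2, -0.01, -0.89],"roll":-0.23},
{"linear":[-0.22, -0.02, -0.88],"roll":-0.23},

{"linear":[-0.24, -0.01, -0.88],"roll":-0.23},
{"linear":[-0.26, -0.02, -0.87],"roll":-0.23},
{"linear":[-0.29, -0.01, -0.86],"roll":-0.23},
{"linear":[-0.31, -0.02, -0.85],"roll":-0.23},
{"linear":[-0.33, -0.01, -0.85],"roll":-0.23},

{"linear":[-0.35, -0.02, -0.84],"roll":-0.23},
{"linear":[-0.36, -0.01, -0.83],"roll":-0.23},
{"linear":[-0.39, -0.02, -0.82],"roll":-0.23},
{"linear":[-0.4, -0.01, -0.81],"roll":-0.23},
{"linear":[-0.43, -0.02, -0.81],"roll":-0.23},

end [ 0.4344 -0.2716  0.1801]
```

send_rows(plan=[{"linear":[-0.03,-0.01,-0.91],"roll":-0.23},{"linear":[-0.05,-0.01,-0.91],"roll":-0.23},{"linear":[-0.07,-0.01,-0.91],"roll":-0.23},{"linear":[-0.09,-0.01,-0.9],"roll":-0.23},{"linear":[-0.12,-0.01,-0.9],"roll":-0.23}], claw=40)

```text
t: 15.48
tcp_pos: [0.528, 0.1242, 0.1698]
tool_rot: [-0.706, 0.03, -0.031, 0.706]
force: [-0.6, 0.4, -0.8]
finger_gap: 0.467
```

send_rows(plan=[{"linear":[-0.14,-0.02,-0.9],"roll":-0.23},{"linear":[-0.16,-0.01,-0.89],"roll":-0.23},{"linear":[-0.18,-0.02,-0.89],"roll":-0.23},{"linear":[-0.2,-0.01,-0.89],"roll":-0.23},{"linear":[-0.22,-0.02,-0.88],"roll":-0.23}])

```text
t: 16.1
tcp_pos: [0.4958, -0.0083, 0.1722]
tool_rot: [0.707, 0.013, -0.012, -0.707]
force: [-0.1, 0.7, 0.8]
finger_gap: 0.469
```

send_rows(plan=[{"linear":[-0.24,-0.01,-0.88],"roll":-0.23},{"linear":[-0.26,-0.02,-0.87],"roll":-0.23},{"linear":[-0.29,-0.01,-0.86],"roll":-0.23},{"linear":[-0.31,-0.02,-0.85],"roll":-0.23},{"linear":[-0.33,-0.01,-0.85],"roll":-0.23}])

```text
t: 16.73
tcp_pos: [0.4636, -0.1409, 0.1743]
tool_rot: [0.705, 0.055, -0.054, -0.705]
force: [-0.2, -0.3, -0.1]
finger_gap: 0.469
```

send_rows(plan=[{"linear":[-0.35,-0.02,-0.84],"roll":-0.23},{"linear":[-0.36,-0.01,-0.83],"roll":-0.23},{"linear":[-0.39,-0.02,-0.82],"roll":-0.23},{"linear":[-0.4,-0.01,-0.81],"roll":-0.23},{"linear":[-0.43,-0.02,-0.81],"roll":-0.23}])

```text
t: 17.35
tcp_pos: [0.4315, -0.2735, 0.1767]
tool_rot: [0.701, 0.097, -0.097, -0.7]
force: [0.6, -0.3, -0.1]
finger_gap: 0.47
```

send_rows(plan=[{"linear":[0,0,0],"roll":0},{"linear":[0,0,0],"roll":0},{"linear":[0,0,0],"roll":0},{"linear":[0,0,0],"roll":0},{"linear":[0,0,0],"roll":0}])

```text
t: 17.98
tcp_pos: [0.4317, -0.2719, 0.1757]
tool_rot: [-0.7, -0.097, 0.097, 0.7]
force: [-0.5, -0.1, 0.0]
finger_gap: 0.467
```

```bash
python3 w.py w10; python3 go.py .4345 -.2715 .18 105.2
```

```text
t 18.02 tcp [ 0.4317 -0.272   0.1757] ydir [-0.  0. -1.] jaw yaw 105.75 F [-0.28  0.71  0.21] gap 40.0 q [-0.78  0.47  1.78  0.    0.89 -2.63]
dpos [0.0028 0.0005 0.0043]  tool units now [ 0.096 -0.144 -0.009]  jaw turn deg -0.55 roll units(tool y) 0.092
units after turn [ 0.096 -0.144 -0.008]
```

View pics/w10.png

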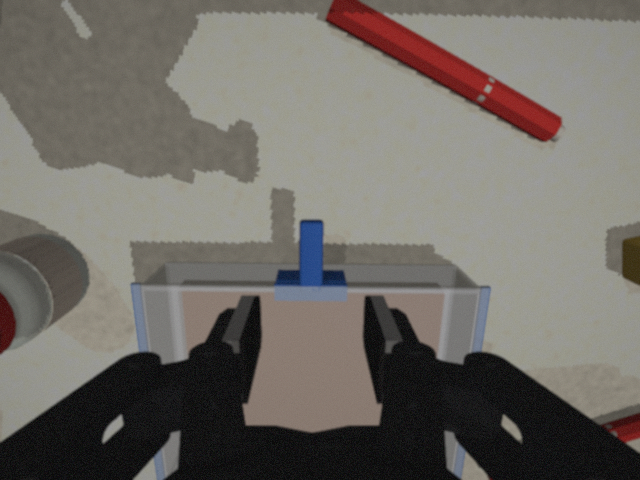

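Run:
```python
from h import *
import pickle
s=pickle.load(open("pics/w10.pkl","rb"));C=cam("wrist",s);A=R.from_quat(s["tool_rot"]).as_matrix()
L=[(311.5,221),(133,285),(490,287),(312,287)]
for z in(.059,):
  w=unproj(C,L,z);print(w.round(4));print(((w-s["tcp_pos"])@A).round(4))
d=w[2]-w[1];print(np.degrees(np.arctan2(d[1],d[0])),np.linalg.norm(d),w[1:3].mean(0))
```

```text
[[ 0.4195 -0.2747  0.059 ]
 [ 0.4957 -0.3801  0.059 ]
 [ 0.4307 -0.1445  0.059 ]
 [ 0.4636 -0.2619  0.059 ]]
[[-0.0125  0.1167  0.0006]
 [ 0.0322  0.1167 -0.1216]
 [ 0.0336  0.1167  0.1229]
 [ 0.0334  0.1167  0.0009]]
105.41949030735681 0.2444437740941168 [ 0.46315739 -0.2623075   0.059     ]
```

send_rows(plan=[{"linear":[0.09,0.8,0],"roll":0.05},{"linear":[0,1,0],"roll":0},{"linear":[0,1,0],"roll":0},{"linear":[0,0.8,0],"roll":0},{"linear":[0,0.6,0],"roll":0}])

```text
t: 18.65
tcp_pos: [0.4341, -0.2714, 0.0486]
tool_rot: [-0.7, -0.095, 0.095, 0.701]
force: [-1.3, 0.7, 0.3]
finger_gap: 0.468
```

send_rows(plan=[{"linear":[0,0.1,0],"roll":0},{"linear":[0,0.05,0],"roll":0},{"linear":[0,0,0],"roll":0},{"linear":[0,0,0],"roll":0},{"linear":[0,0,0],"roll":0}])

```text
t: 19.27
tcp_pos: [0.4344, -0.2719, 0.0457]
tool_rot: [0.701, 0.095, -0.095, -0.7]
force: [-0.8, -0.2, 0.2]
finger_gap: 0.472
```

```bash
python3 w.py w11; python3 go.py .4340 -.2710 .043 105.4
```

```text
t 19.32 tcp [ 0.4343 -0.2718  0.0456] ydir [ 0. -0. -1.] jaw yaw 105.42 F [-0.69  0.81 -0.4 ] gap 39.6 q [-0.78  0.7   1.86  0.    0.58 -2.62]
dpos [-0.0003  0.0008 -0.0026]  tool units now [-0.002  0.086  0.029]  jaw turn deg -0.02 roll units(tool y) 0.003
units after turn [-0.002  0.086  0.029]
```

View pics/w11.png

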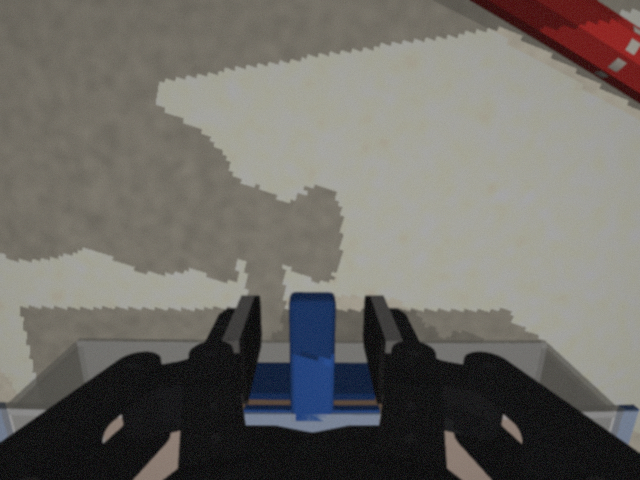

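send_rows(plan=[{"linear":[0,0.08,0],"roll":0},{"linear":[0,0,0],"roll":0},{"linear":[0,0,0],"roll":0},{"linear":[0,0,0],"roll":0},{"linear":[0,0,0],"roll":0}], claw=5, force=40)

```text
t: 19.95
tcp_pos: [0.4342, -0.272, 0.0428]
tool_rot: [0.701, 0.095, -0.095, -0.701]
force: [-1.1, -1.7, 0.1]
finger_gap: 0.177
```

send_rows(plan=[{"linear":[0,0,0],"roll":0},{"linear":[0,0,0],"roll":0},{"linear":[0,0,0],"roll":0},{"linear":[0,0,0],"roll":0},{"linear":[0,0,0],"roll":0}])

```text
t: 20.58
tcp_pos: [0.4342, -0.2719, 0.0429]
tool_rot: [0.701, 0.095, -0.095, -0.701]
force: [-1.0, -2.7, -0.8]
finger_gap: 0.177
```

```bash
python3 go.py .4340 -.2710 .043 105.4
python3 - <<'E'
from h import *
# TCP targets along arc; tool x axis: +x tool -> box +x
s=manip.sense();p0=s["tcp_pos"]
import math
r,b=.213,-.001
th=np.radians(np.arange(0,46,1.5))
h=r*np.cos(th)-b*0-(-.001)*np.sin(th)*-1*0
# tab pt relative hinge: (-r, -1mm) rotated: horizontal toward hinge = r-(r cos + .001 sin..), up
X=-r*np.cos(th)+(-.001)*np.sin(th); Z=r*np.sin(th)+(-.001)*np.cos(th)
dx=(X-X[0])/.03;dy=-(Z-Z[0])/.03
for i in range(1,len(th)): print(round(float(np.degrees(th[i])),1),round(dx[i]-dx[i-1],3),round(dy[i]-dy[i-1],3))
print("total mm",dx[-1]*30,dy[-1]*30)
E
```

```text
t 20.57 tcp [ 0.4342 -0.2719  0.0429] ydir [ 0. -0. -1.] jaw yaw 105.42 F [-0.95 -2.7  -0.81] gap 15.1 q [-0.78  0.71  1.86 -0.    0.58 -2.62]
dpos [-0.0002  0.0009  0.0001]  tool units now [ 0.    -0.005  0.031]  jaw turn deg -0.02 roll units(tool y) 0.004
units after turn [ 0.    -0.005  0.031]
1.5 0.002 -0.186
3.0 0.006 -0.186
4.5 0.011 -0.186
6.0 0.016 -0.185
7.5 0.021 -0.185
9.0 0.026 -0.184
10.5 0.031 -0.183
12.0 0.035 -0.182
13.5 0.04 -0.181
15.0 0.045 -0.18
16.5 0.05 -0.179
18.0 0.054 -0.178
19.5 0.059 -0.176
21.0 0.064 -0.175
22.5 0.068 -0.173
24.0 0.073 -0.171
25.5 0.077 -0.169
27.0 0.081 -0.167
28.5 0.086 -0.165
30.0 0.09 -0.163
31.5 0.094 -0.16
33.0 0.098 -0.158
34.5 0.103 -0.155
36.0 0.107 -0.152
37.5 0.111 -0.149
39.0 0.114 -0.147
40.5 0.118 -0.143
42.0 0.122 -0.14
43.5 0.126 -0.137
45.0 0.129 -0.134
total mm 61.679148826078844 -150.9066376115481
```

send_rows(plan=[{"linear":[0,-0.19,0],"roll":0},{"linear":[0.01,-0.19,0],"roll":0},{"linear":[0.01,-0.19,0],"roll":0},{"linear":[0.02,-0.18,0],"roll":0},{"linear":[0.02,-0.18,0],"roll":0}])

```text
t: 21.2
tcp_pos: [0.4362, -0.2714, 0.0712]
tool_rot: [0.701, 0.095, -0.095, -0.701]
force: [2.1, -3.6, -2.5]
finger_gap: 0.173
```

send_rows(plan=[{"linear":[0.02,-0.18,0],"roll":0},{"linear":[0.03,-0.18,0],"roll":0},{"linear":[0.04,-0.18,0],"roll":0},{"linear":[0.04,-0.18,0],"roll":0},{"linear":[0.05,-0.18,0],"roll":0}])

```text
t: 21.82
tcp_pos: [0.4414, -0.27, 0.0981]
tool_rot: [0.701, 0.095, -0.095, -0.701]
force: [2.7, -3.7, -2.9]
finger_gap: 0.18
```

```bash
python3 w.py w12; python3 go.py
python3 - <<'E'
from h import *
import numpy as np
s=manip.sense();h=np.array([.6396,-.2137,.055]);A=R.from_quat(s["tool_rot"]).as_matrix();g=s["tcp_pos"]-A[:,1]*.011
d=g-h;print(np.hypot(d[0]*.9641+d[1]*.2656,d[2]),np.degrees(np.arctan2(d[2],-(d[0]*.9641+d[1]*.2656))))
E
```

```text
t 21.88 tcp [ 0.4415 -0.2699  0.0986] ydir [ 0.001 -0.001 -1.   ] jaw yaw 105.43 F [ 2.08 -2.6  -3.41] gap 15.2 q [-0.76  0.6   1.82 -0.    0.71 -2.6 ]
0.21305230951063253 14.857359507151177
```

View pics/w12.png

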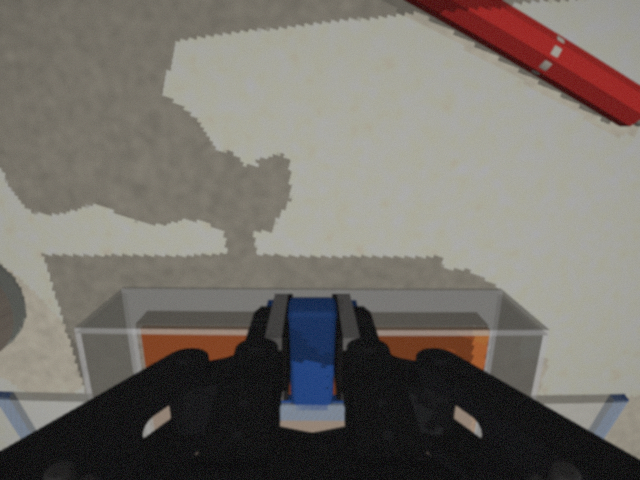

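Lid opening at about 15° with small forces, the tab is held at pixel (312,345). Continue along the arc.

send_rows(plan=[{"linear":[0.05,-0.18,0],"roll":0},{"linear":[0.05,-0.18,0],"roll":0},{"linear":[0.06,-0.18,0],"roll":0},{"linear":[0.06,-0.17,0],"roll":0},{"linear":[0.07,-0.17,0],"roll":0}])

```text
t: 22.5
tcp_pos: [0.4498, -0.2676, 0.1244]
tool_rot: [0.701, 0.095, -0.095, -0.701]
force: [3.6, -4.2, -3.8]
finger_gap: 0.176
```

send_rows(plan=[{"linear":[0.07,-0.17,0],"roll":0},{"linear":[0.08,-0.17,0],"roll":0},{"linear":[0.08,-0.17,0],"roll":0},{"linear":[0.09,-0.17,0],"roll":0},{"linear":[0.09,-0.16,0],"roll":0}])

```text
t: 23.12
tcp_pos: [0.4615, -0.2645, 0.1494]
tool_rot: [0.701, 0.095, -0.095, -0.7]
force: [2.5, -4.2, -4.2]
finger_gap: 0.176
```

send_rows(plan=[{"linear":[0.09,-0.16,0],"roll":0},{"linear":[0.1,-0.16,0],"roll":0},{"linear":[0.1,-0.15,0],"roll":0},{"linear":[0.11,-0.15,0],"roll":0},{"linear":[0.11,-0.15,0],"roll":0}])

```text
t: 23.75
tcp_pos: [0.476, -0.2605, 0.1723]
tool_rot: [0.701, 0.095, -0.095, -0.7]
force: [3.6, -4.9, -5.6]
finger_gap: 0.176
```

```bash
cat > ang.py <<'E'
from h import *
s=manip.sense();h=np.array([.6396,-.2137,.055]);A=R.from_quat(s["tool_rot"]).as_matrix();g=s["tcp_pos"]-A[:,1]*.011
d=g-h;print(np.hypot(d[0]*.9641+d[1]*.2656,d[2]),np.degrees(np.arctan2(d[2],-(d[0]*.9641+d[1]*.2656))))
h=np.array([.640,-.2155,.055])
d=g-h;print(np.hypot(d[0]*.9641+d[1]*.2656,d[2]),np.degrees(np.arctan2(d[2],-(d[0]*.9641+d[1]*.2656))))
E
python3 ang.py; python3 go.py
```

```text
0.21311878063952053 37.02412722295645
0.21304498547762743 37.03909705293307
t 23.75 tcp [ 0.476  -0.2605  0.1723] ydir [-0.    -0.001 -1.   ] jaw yaw 105.44 F [ 3.63 -4.92 -5.64] gap 15.0 q [-0.71  0.51  1.71 -0.    0.93 -2.55]
```

send_rows(plan=[{"linear":[0.11,-0.15,0],"roll":0},{"linear":[0.12,-0.15,0],"roll":0},{"linear":[0.12,-0.14,0],"roll":0},{"linear":[0.13,-0.14,0],"roll":0},{"linear":[0.13,-0.14,0],"roll":0}])

```text
t: 24.38
tcp_pos: [0.4936, -0.2557, 0.1937]
tool_rot: [0.701, 0.095, -0.095, -0.7]
force: [4.3, -5.0, -6.6]
finger_gap: 0.179
```

send_rows(plan=[{"linear":[0,0,0],"roll":0},{"linear":[0,0,0],"roll":0},{"linear":[0,0,0],"roll":0},{"linear":[0,0,0],"roll":0},{"linear":[0,0,0],"roll":0}])

```text
t: 25.0
tcp_pos: [0.4936, -0.2557, 0.1937]
tool_rot: [0.701, 0.095, -0.095, -0.7]
force: [4.2, -5.5, -4.6]
finger_gap: 0.178
```

```bash
python3 ang.py; python3 go.py
python3 - <<'E'
from h import *
for c in("scene","top"):
    im=manip.snapshot(c);cv2.imwrite(f"pics/{c}9.png",im)
E
```

```text
0.2132601469866393 44.56959388868578
0.21319430273275955 44.58702820537745
t 25.0 tcp [ 0.4936 -0.2557  0.1937] ydir [-0.    -0.001 -1.   ] jaw yaw 105.44 F [ 4.24 -5.51 -4.6 ] gap 15.2 q [-0.68  0.49  1.65 -0.    0.99 -2.52]
```

View pics/scene9.png

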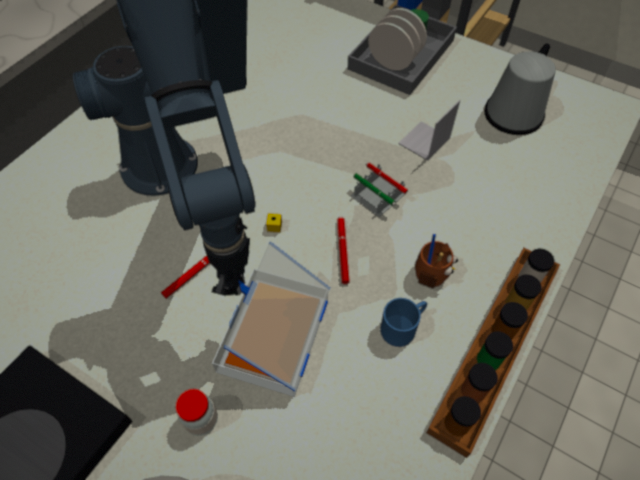

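View pics/top9.png

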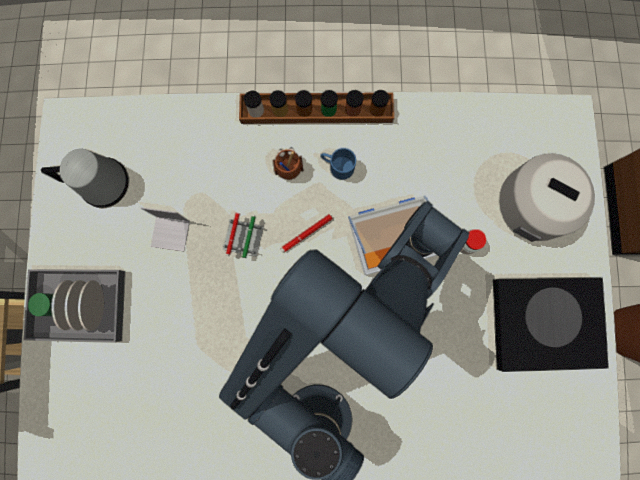

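Run:
```python
from h import *
im=cv2.imread("pics/scene9.png")
C=cam("scene");h=np.array([.6398,-.2146,.055]);bx=np.array([.9641,.2656,0]);by=np.array([-.2656,.9641,0])
for a in(40,45,50):
    t=np.radians(a)
    for y in (.123,): 
        P=h+by*y+(-bx*np.cos(t)+np.array([0,0,1])*np.sin(t))*.183+.004*(bx*np.sin(t)+np.array([0,0,1])*np.cos(t)); print(a,proj(C,P).round(1))
cv2.imwrite("pics/z.png",np.hstack([cv2.resize(im[235:400,200:345],(520,592),interpolation=cv2.INTER_CUBIC)]))
cv2.imwrite("pics/z2.png",cv2.resize(im[150:225,340:420],None,fx=7,fy=7,interpolation=cv2.INTER_CUBIC))
T=cam("top");
```

```text
40 [[266.7 242.3]]
45 [[271.2 240.6]]
50 [[276.3 239.2]]
```

View pics/z.png

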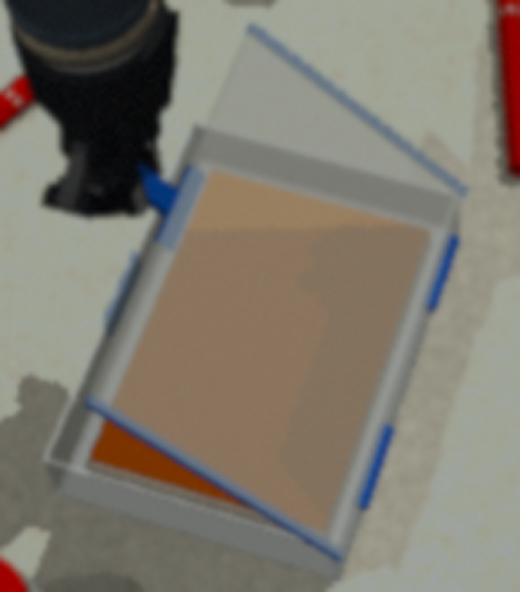

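View pics/z2.png

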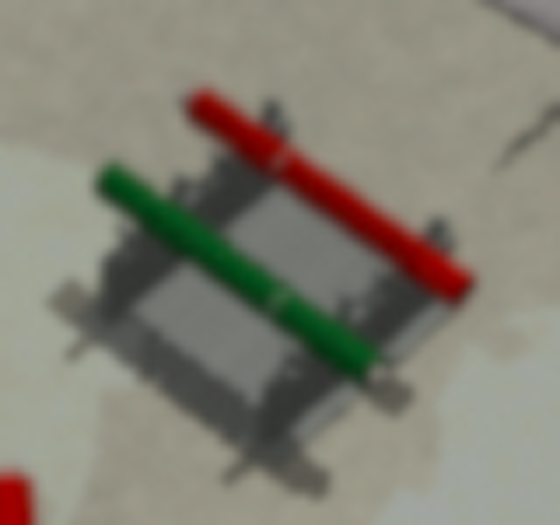

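```bash
python3 -c "
from station import manip
print(manip.sign_off())"; python3 ang.py; python3 go.py
```

```text
the job is handed in; nothing more can be done
None
the job is handed in; nothing more can be done
the job is handed in; nothing more can be done
```

The red pen is in the empty notches of the spoon rest. The box lid is held open at about 45° by the gripper on its tab. I handed the job in at about 25 s of the 59 s allowed.

- **Pen:** I took the smallest of the red pens, the one on the lid. My first grip was too high, so I regrasped it about 5 mm lower. It met the notch floors with about 6 N. In the camera pictures its ends are level with the green pen's ends. The green pen and the other things look unmoved.
- **Lid:** The arm's pose puts it at about 44.8°, holding still over the last 0.6 s with about 8 N at the wrist and a 40 N grip. A rougher check, using the lid corner in the scene camera, reads about 43–44°. That is within that camera's calibration error, so the two do not quite agree but do not conflict.

I could not take a reading after handing in, so the final second is unconfirmed.

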